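# Set the cake tongs to the portion lines

## Task

Slide the cake carriage along its rail until its catch clicks in at the cutting station (red pointer in line with the blue plate). Then pick up the sprung tongs, squeeze them until the tips are as far apart as the two dark portion lines on the cake, and set the tips down lightly along those lines from the cake's front edge, level and pointing straight into the cake, as a guide for the knife. Finish while still holding the tongs squeezed and steady there; do not touch the cake with the gripper or press into it, and leave everything else on the counter where it is.

Things in the scene. Friction and masses are not known exactly. Their poses are not given: they have to be found in the camera images.
- carriage (a joint): How far the cake carriage has slid, in m: grows as it moves along the rail's -y (to the robot's right). Starts at 0 to 0.07; the cutting station is at 0.210, where a spring-ball catch draws it in from about 8 mm either side and holds it (about 5 N to slide in or out, 1 N elsewhere). End stop at 0.255.
- slide_handle (a point): Centre of the black upright grip (20 mm diameter, 30 mm tall, on a 14 mm post) on the front left corner of the carriage; it stands on a tray whose top is 36 mm below this point, its top is 17 mm above it. The cake's front face is 42 mm behind it (+x). Axes as the rail's: x across the rail away from the robot's side, y along the rail to the left.
- cutting_mark (a point): Front end of the blue plate on the rail's front ledge: the cutting station's mark. Its axes are the rail's: x straight across the rail and into the cake, y along the rail; the carriage travels along -y.
- pointer (a point): Tip of the red pointer on the carriage's front; at the cutting station it lines up (along the rail) with cutting_mark.
- line_left (a point): Front end of the left dark portion line, on the cake's top front edge; top of the cake, 70 mm above the counter. The line, 3 mm wide, runs from here 100 mm along this point's +x (straight across the cake). The cake is 100 mm deep, 220 mm long, 38 mm high. It rides with the carriage.
- line_right (a point): Front end of the right dark portion line, 45 mm to the right (-y) of line_left and parallel to it; same axes.
- cake: The iced layer cake, fixed on the carriage. Origin at the centre of its underside, 32 mm above the counter.
- tongs_grip (a point): Middle of the tongs between their two black finger pads, half-way up (9 mm above their underside): squeeze here. x towards the tips, y left, z up. Arms are upright strips 18 mm high; pads are 45 mm long (along x), 68 mm over their outsides when free, 50 mm when the tips are 45 mm apart (arms then parallel): 1 mm at the pads is 1.7 mm at the tips. The spring then pushes back about 8 N.
- tongs: The sprung tongs, 118 g (bow and both arms). Origin half-way between the two arm hinges at the level of the underside, axes as tongs_grip, which lies 105 mm ahead (x) and 9 mm up; the bow reaches 33 mm behind the origin, the tips 180 mm ahead. Each arm opens 0.085 rad outwards when free. Centre of mass at tongs_grip, within a few mm.
- tongs_left_tip (a point): Front end of the left arm's black tip, at its lower edge (level with the tongs' underside), middle of its 5 mm thickness. The tip is a flat upright blade 52 mm long, 22 mm high.
- tongs_right_tip (a point): The same for the right arm. The distance between the two tip points is the tip gap: 76 mm when free.
- tong_rest: White tong rest, plate 215 x 120 x 6 mm with two 8 mm steel bars across it, tops 34 mm above the counter, on which the tongs lie level at the start; the bars pass under the tongs 105 mm behind and 45 mm ahead of tongs_grip. Origin under its centre; x along the tongs.
- cake_knife: Bystander: cake knife with a dark wooden handle, 305 mm long, lying flat on the counter in front of the rail.
- ramekin: Bystander: small blue bowl, 72 mm across, 45 mm high.
- mug: Bystander: white mug, 90 mm high.
- biscuit_jar: Bystander: amber jar with wooden lid, 140 mm high.
- sugar_tin: Bystander: green tin, 100 mm high.
- plate: Bystander: white plate, 170 mm across.
- syrup_bottle: Bystander: green bottle, 170 mm high.
Not all that is in view belongs to the job. Leave any yellow look-alike of the tongs alone.

How it is judged (in metres and radians):
On the way, in this order (a step that is already met when the one before it is completed fails the run):
1. the carriage sits in the cutting-station catch (value of joint carriage between 0.205 and 0.215 m), for 0.3 s.
2. the tongs are squeezed together and lifted off their rest (height (world z) of tongs_grip above 0.065 m and distance between tongs_left_tip and tongs_right_tip below 0.062 m and contact force between tongs and tong_rest below 0.05 N), for 0.2 s.
At the end, for the whole second after the job is handed in: Carriage in the cutting-station catch (5 mm); tongs held squeezed to a 45 mm tip gap (5 mm), each tip on its line (6 mm sideways, 6 to 65 mm in from the front edge, on the cake or up to 8 mm above), tongs level and along the lines within 8 degrees, all still for the last second (all of step 1 and distance between tongs_left_tip and tongs_right_tip between 0.04 and 0.05 m and y of tongs_left_tip in the frame of line_left between -0.006 and 0.006 m and y of tongs_right_tip in the frame of line_right between -0.006 and 0.006 m and x of tongs_left_tip in the frame of line_left between 0.006 and 0.065 m and x of tongs_right_tip in the frame of line_right between 0.006 and 0.065 m and z of tongs_left_tip in the frame of line_left between -0.004 and 0.008 m and z of tongs_right_tip in the frame of line_right between -0.004 and 0.008 m and angle between the x axis of tongs and the x axis of line_left, either way round below 0.14 rad and angle between tongs's own z axis and vertical below 0.14 rad and contact force between the fingers and tongs above 2 N and linear speed of tongs below 0.01 m/s and angular speed of tongs below 0.08 rad/s); the arm keeps its last pose, push and grip.
It fails at once if the gripper touched the cake (contact force between the fingers and cake above 1 N).
It fails at once if the tongs were pressed hard into the cake (contact force between tongs and cake above 15 N).
It fails at once if another thing on the counter was disturbed (distance of any of cake_knife, ramekin, mug, biscuit_jar, sugar_tin, plate, syrup_bottle from where it was at the start of the episode above 0.03 m).
It also fails if it takes over 58 s, if anything falls off the work surface, if the arm or the gripper's body presses on something with over 40 N, if the wrist force passes 120 N, or if a joint passes its speed limit or range.

## Robot

A 6-joint arm with a two-finger parallel gripper is mounted at the origin on the work surface. World frame = base frame: x ahead of the robot, y to its left, z up, the work surface at z = 0. Lengths are in mm, angles in rad, forces in N, time in s.
With the tool pointing down it reaches from about 400 to 825 mm from the base axis. Payload 7 kg.
Tool frame: the origin (TCP) lies at the very end of the fingers, on their centre line; the grasp point (between the pads) lies 19 mm behind it; z points along the fingers, y is the direction in which the jaws open and shut (so a half turn about z gives the same grasp; the last joint's range is limited). The gripper opens to 88 mm and grips with 3 to 60 N. Pads are 19 mm wide; open, the fingers measure 130 mm over their backs; the gripper's body (78 mm by 193 mm) begins 47 mm behind the grasp point.
Start: joints at [1.471, 0.359, 0.012, 0, -1.224, -0.288], TCP at [255.26, 624.85, 226.561] pointing down, gripper open.
Joint ranges: [-3.07, 3.07], [-1.43, 2.12], [-1.02, 1.25], [-3.03, 1.67], [-3.05, -0], [-3.03, 3.03]. Speed limits (rad/s): [2.39, 2.39, 3.01, 3.14, 3.14, 3.14].

## Interface

Orientations are given as a unit quaternion [x, y, z, w].
In Python, from plant import bot gives the robot as it stands. Calls block until the motion is done:
- bot.move_ptp(position, orientation): joint-space move of the TCP to a pose.
- bot.line_to(position, velocity=150, ori=None): straight line of the TCP; ori=None keeps the orientation; velocity is the mean speed in mm/s.
- bot.move_joints(angles): joint-space move.
- bot.move_gripper(opening, force=None): finger opening in mm; force is the grip in N (None keeps the last); returns when the fingers have stopped.
- bot.pause(seconds).
- bot.solve_ik(position, orientation): joint angles nearest the present ones, or None.
- bot.read_state(): the state.
- bot.camera(name): name is "scene" or "side" or "wrist"; returns the picture (480x640x3 uint8, red, green, blue); there is no depth.
- bot.get_calibration(name): a dict with "fx", "fy", "cx", "cy" (pixels), "distortion" ([k1, k2, p1, p2, k3] as OpenCV has them; the pictures are not rectified), "view" (4x4, takes a point from world to camera coordinates); the wrist camera has in their place "T_tool_cam" (4x4, takes a point from camera to tool coordinates, whose origin is the TCP and whose axes are the flange's). Camera axes: x right, y up, looking along -z (the intrinsics and any distortion apply to the point x, -y, -z); pixel columns grow to the right and rows downward; lengths in mm; the calibration is good to about 2 mm. A picture is of the moment at which its call begins: read the wrist's pose just before it. get_calibration takes no time and is no camera call.
A pose or a line that the arm cannot do raises bot.Unreachable and nothing moves.
- bot.close_job(): hands the job in, once; it reports no verdict.
The state is a dict: "t": time; "joint_pos": joint angles; "qvel": joint speeds; "tau": joint torques, N m; "tcp_pos": TCP position; "eef_rot": TCP orientation; "contact_force": force on the tool from outside, world axes, zero at the start; "moment": the same for the moment, N m; "width": finger opening in mm.
Only numpy, scipy, OpenCV 4.12 (cv2) and the standard library are available. Lean on these libraries where they do the work, as an engineer would, in place of code of your own. Each camera call takes 0.05 s, during which the arm holds its last target.

## Working session

There is one attempt and no reset: what is moved stays moved. The work goes in short steps, each a Python script; the robot and the scene stay as the last script left them, time stands still between calls to the robot, and variables do not carry over. Pictures are saved under pics/ and viewed, and the job is handed in when it is done.

```bash
ls; mkdir -p pics; cat > h.py <<'E'
import numpy as np, cv2
from plant import bot
from scipy.spatial.transform import Rotation as R
def snap(n,f):
    s=bot.read_state(); im=bot.camera(n); cv2.imwrite('pics/'+f,im[:,:,::-1]); return im,s
def camT(n,s=None):
    c=bot.get_calibration(n)
    if 'view' in c: T=np.linalg.inv(np.array(c['view']))
    else:
        T=np.eye(4);T[:3,:3]=R.from_quat(s['eef_rot']).as_matrix();T[:3,3]=s['tcp_pos'];T=T@np.array(c['T_tool_cam'])
    K=np.array([[c['fx'],0,c['cx']],[0,c['fy'],c['cy']],[0,0,1.]])
    return c,K,np.array(c['distortion'],float),T
def rays(n,px,s=None):
    c,K,D,T=camT(n,s)
    u=cv2.undistortPoints(np.array(px,float).reshape(-1,1,2),K,D).reshape(-1,2)
    d=np.c_[u[:,0],-u[:,1],-np.ones(len(u))]
    return T[:3,3],d@T[:3,:3].T
def onplane(n,px,z,s=None):
    o,d=rays(n,px,s); z=np.broadcast_to(z,len(d))
    return o+d*((z-o[2])/d[:,2])[:,None]
def proj(n,P,s=None):
    c,K,D,T=camT(n,s)
    Q=(np.array(P,float).reshape(-1,3)-T[:3,3])@T[:3,:3]
    return cv2.projectPoints(Q*[1,-1,-1],np.zeros(3),np.zeros(3),K,D)[0].reshape(-1,2)
E
python3 - <<'E'
from h import *
for n in ['scene','side','wrist']:
    im,s=snap(n,n+'0.png'); c,K,D,T=camT(n,s); print(n,K[0,0],D,T.round(2).tolist())
s=bot.read_state();print(s)
E
```

```text
pics
scene 485.09262894404 [-0.06281601  0.          0.          0.          0.        ] [[-0.75, -0.45, 0.49, 1203.06], [0.67, -0.51, 0.55, 680.57], [0.01, 0.74, 0.68, 978.76], [0.0, 0.0, 0.0, 1.0]]
side 557.3475808482041 [0.04413049 0.         0.         0.         0.        ] [[0.98, 0.1, -0.17, 261.94], [-0.2, 0.53, -0.82, -1256.77], [0.01, 0.84, 0.54, 869.86], [0.0, 0.0, 0.0, 1.0]]
wrist 359.1789941015123 [-0.04566694  0.          0.          0.          0.        ] [[-0.38, 0.89, 0.26, 324.86], [-0.93, -0.36, -0.1, 596.05], [0.0, -0.28, 0.96, 383.93], [0.0, 0.0, 0.0, 1.0]]
{'t': 0.15, 'joint_pos': array([ 1.47110982e+00,  3.59225722e-01,  1.12958191e-02, -2.48428447e-04,
       -1.22407587e+00, -2.88112234e-01]), 'qvel': array([-0.00065522, -0.00064133,  0.00042662,  0.00225295,  0.00087816,
       -0.00143332]), 'tau': array([-1.73725781e-03, -5.83273029e+01,  2.93287343e+01,  7.00125352e+00,
        8.83424742e-03, -1.11291859e-04]), 'tcp_pos': array([255.1343767 , 624.54932009, 225.84837443]), 'eef_rot': array([ 9.81252007e-01, -1.92728098e-01, -5.93906602e-05,  6.13027598e-04]), 'contact_force': array([ 0.31276066, -0.034857  ,  0.22034569]), 'moment': array([ 0.01475928, -0.00645789,  0.0002608 ]), 'width': 87.56082919443304}
```

View pics/scene0.png

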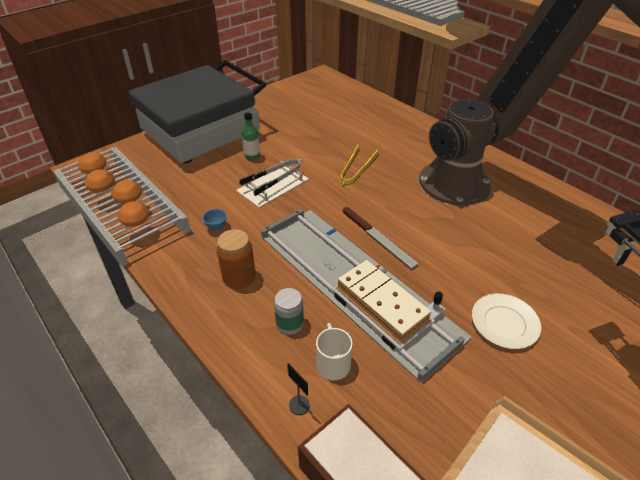

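View pics/side0.png

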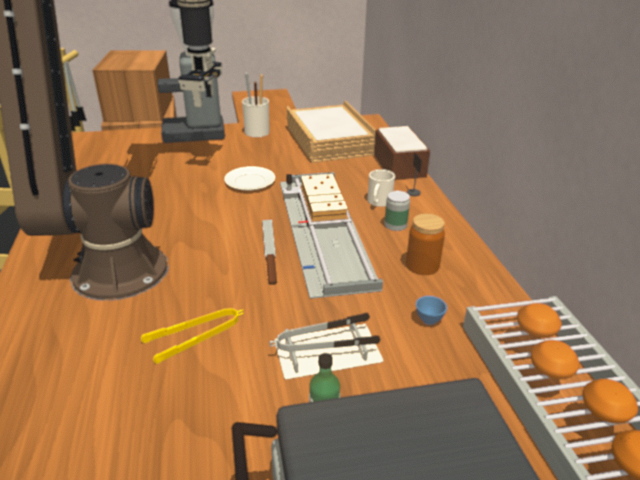

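View pics/wrist0.png

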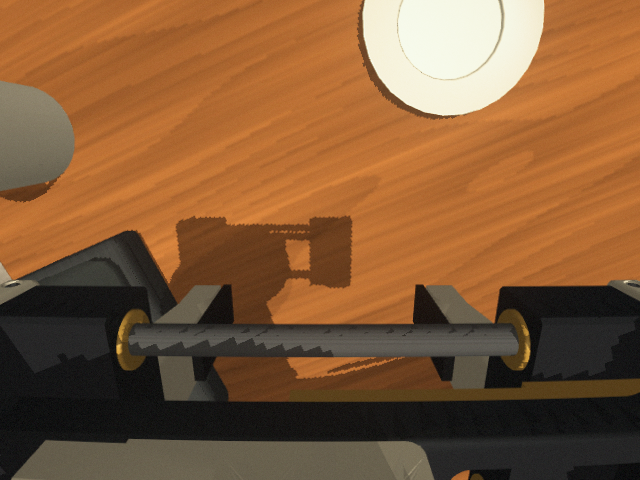

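The scene view shows the rail with the cake at (385,300), the handle at about (437,298), the blue mark at (331,231), the tongs on their rest at (273,180), and a yellow decoy at (360,165). I'll zoom in on these.

```bash
python3 - <<'E'
import cv2
a=cv2.imread('pics/scene0.png');b=cv2.imread('pics/side0.png')
def z(im,x,y,w,h,k,f): cv2.imwrite('pics/'+f,cv2.resize(im[y:y+h,x:x+w],None,fx=k,fy=k,interpolation=cv2.INTER_CUBIC))
z(a,320,220,160,120,5,'z1.png'); z(a,230,140,130,90,6,'z2.png'); z(b,260,160,120,150,4,'z3.png'); z(b,260,300,130,80,6,'z4.png')
E
```

```text
(no output)
```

View pics/z1.png

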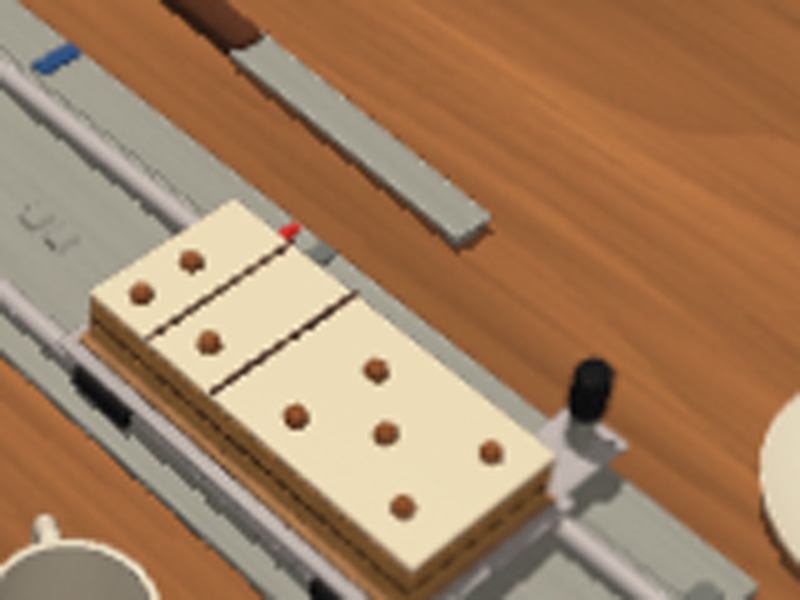

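View pics/z2.png

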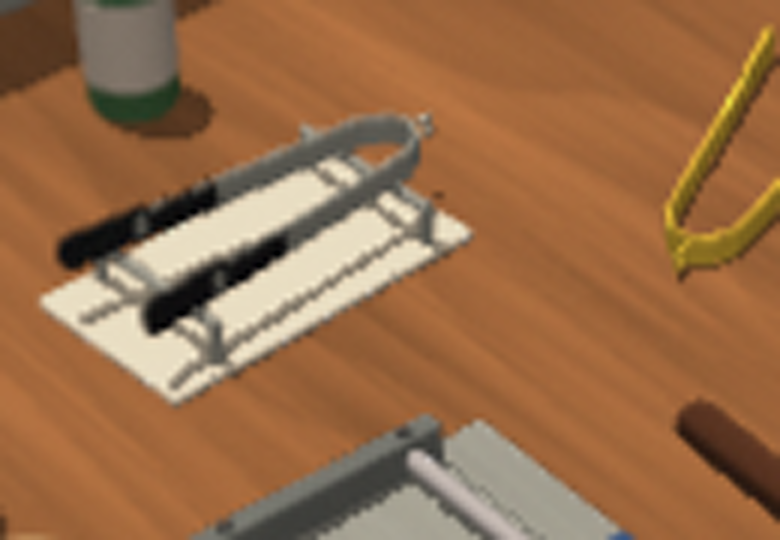

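View pics/z3.png

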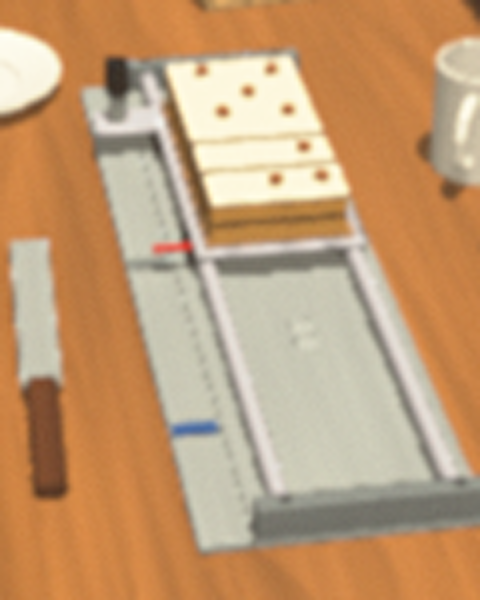

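View pics/z4.png

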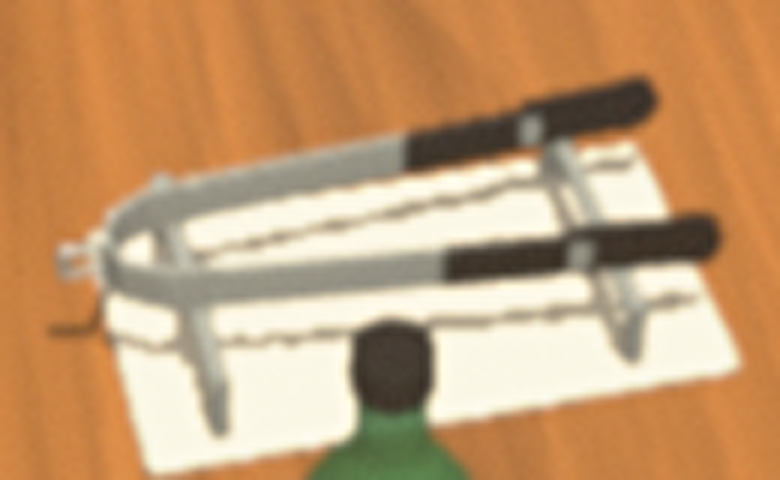

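```bash
python3 - <<'E'
from h import *
def p(o,k,l): return np.array(l,float)/k+o
def show(t,P): print(t); print(P.round(1).tolist())
cake=p([320,220],5,[(237,200),(90,293),(553,460),(413,572),(293,240),(150,339),(356,293),(212,391)])
C=onplane('scene',cake,70); show('cake FR BR FL BL Rf Rb Lf Lb',C)
print(np.linalg.norm(C[2]-C[0]),np.linalg.norm(C[1]-C[0]),np.linalg.norm(C[6]-C[4]))
for a,b in [(0,1),(2,3),(4,5),(6,7)]:
    d=C[b]-C[a]; print(np.degrees(np.arctan2(d[1],d[0])))
d=C[2]-C[0];print('y',np.degrees(np.arctan2(d[1],d[0])))
S=onplane('side',p([260,160],4,[(212,207),(350,196),(166,65),(296,55),(203,172),(340,160),(193,145),(331,134)]),70); show('side FR BR FL BL Rf Rb Lf Lb',S)
# handle: scene top centre z 
hs=p([320,220],5,[(597,364)]); hd=p([260,160],4,[(117,63)])
o1,d1=rays('scene',hs);o2,d2=rays('side',hd)
A=np.c_[d1[0],-d2[0]];t=np.linalg.lstsq(A,o2-o1,rcond=None)[0]; print('handle top',o1+d1[0]*t[0],o2+d2[0]*t[1])
# blue plate front end, pointer
for n,o,k,l in [('scene',[320,220],5,[(68,46),(44,72),(297,230),(282,238)]),('side',[260,160],4,[(172,432),(218,427),(153,249),(190,245)])]:
    for z in(5,20): show(n+str(z),onplane(n,p(o,k,l),z))
tg=p([230,140],6,[(72,250),(155,318),(136,222),(220,272),(212,190),(285,240),(425,128)])
show('tongs scene z56: Ltip Rtip Lpadfront Rpf Lpb Rpb bow',onplane('scene',tg,[56,56,54,54,54,54,54]))
tg=p([260,300],6,[(645,85),(710,225),(520,117),(570,245),(408,138),(444,252),(75,250)])
show('tongs side',onplane('side',tg,[56,56,54,54,54,54,54]))
show('rest scene z6',onplane('scene',p([230,140],6,[(40,300),(175,403),(472,234)]),6))
show('rest side z6',onplane('side',p([260,300],6,[(635,145),(742,365),(152,472)]),6))
E
```

```text
cake FR BR FL BL Rf Rb Lf Lb
[[529.9, 106.1, 70.0], [631.3, 102.7, 70.0], [539.5, 324.4, 70.0], [636.8, 322.7, 70.0], [528.6, 145.0, 70.0], [629.8, 144.4, 70.0], [531.3, 191.1, 70.0], [630.2, 187.9, 70.0]]
218.58034004919602 101.49250835166303 46.14829817822244
-1.890721229019255
-1.0148327653537317
-0.39009407506805893
-1.8891391718354014
y 87.47426014258278
side FR BR FL BL Rf Rb Lf Lb
[[528.0, 91.3, 70.0], [628.6, 88.9, 70.0], [534.7, 318.3, 70.0], [640.6, 317.4, 70.0], [531.2, 142.4, 70.0], [634.2, 142.0, 70.0], [531.5, 184.1, 70.0], [637.1, 182.5, 70.0]]
handle top [488.79203185 307.31566079  84.61418445] [493.38458607 305.22466915  81.81839714]
scene5
[[466.4, -91.0, 5.0], [492.3, -83.6, 5.0], [473.3, 103.0, 5.0], [483.9, 101.7, 5.0]]
scene20
[[477.7, -79.1, 20.0], [503.3, -71.9, 20.0], [484.5, 111.9, 20.0], [494.9, 110.6, 20.0]]
side5
[[467.7, -83.5, 5.0], [498.6, -83.5, 5.0], [494.5, 147.7, 5.0], [522.7, 148.4, 5.0]]
side20
[[464.2, -103.8, 20.0], [494.5, -103.8, 20.0], [490.4, 123.3, 20.0], [518.2, 124.0, 20.0]]
tongs scene z56: Ltip Rtip Lpadfront Rpf Lpb Rpb bow
[[571.7, -405.6, 56.0], [572.8, -329.6, 56.0], [530.4, -406.0, 54.0], [523.1, -340.9, 54.0], [482.5, -402.6, 54.0], [480.5, -340.6, 54.0], [358.2, -371.8, 54.0]]
tongs side
[[565.8, -350.1, 56.0], [568.0, -426.3, 56.0], [516.7, -356.7, 54.0], [517.8, -425.0, 54.0], [473.9, -360.3, 54.0], [473.7, -420.3, 54.0], [347.7, -395.4, 54.0]]
rest scene z6
[[576.3, -438.5, 6.0], [572.9, -319.1, 6.0], [361.0, -329.2, 6.0]]
rest side z6
[[571.2, -327.5, 6.0], [577.4, -446.1, 6.0], [364.6, -456.7, 6.0]]
```

```bash
python3 - <<'E'
from h import *
bot.move_ptp([440,140,260],[1,0,0,0])
im,s=snap('wrist','w1.png'); print(s['t'],s['tcp_pos'],camT('wrist',s)[3][:3,3])
E
```

```text
2.0333 [440.17321797 140.6015612  259.96377929] [515.46933059 140.62623657 418.1537062 ]
```

View pics/w1.png

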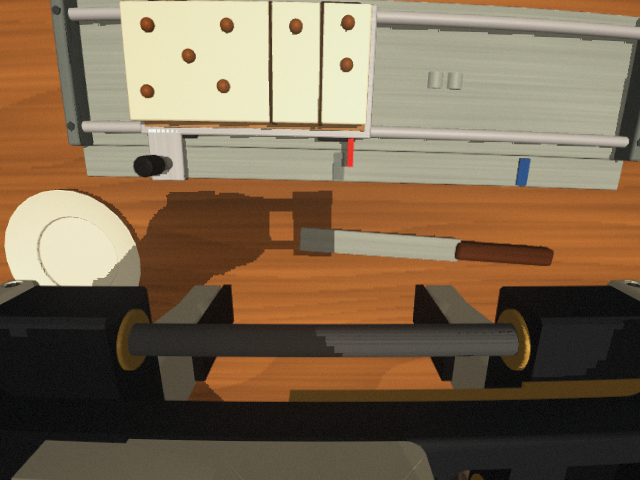

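```bash
python3 - <<'E'
import cv2
a=cv2.imread('pics/w1.png')
def z(im,x,y,w,h,k,f): cv2.imwrite('pics/'+f,cv2.resize(im[y:y+h,x:x+w],None,fx=k,fy=k,interpolation=cv2.INTER_CUBIC))
z(a,110,90,150,100,5,'w1a.png'); z(a,250,90,150,100,5,'w1b.png')
b,g,r=[a[:,:,i].astype(int) for i in range(3)]
for n,m in [('blue',(b>r+40)&(b>g+25)),('red',(r>150)&(g<60)&(b<60))]:
    m=(m).astype('uint8'); k,l,s,c=cv2.connectedComponentsWithStats(m)
    for i in range(1,k):
        if s[i,4]>15:print(n,s[i],c[i])
E
```

```text
blue [516 159  14  26 270] [522.71111111 171.62222222]
red [347 138   7  28 123] [349.95121951 151.6097561 ]
```

View pics/w1a.png

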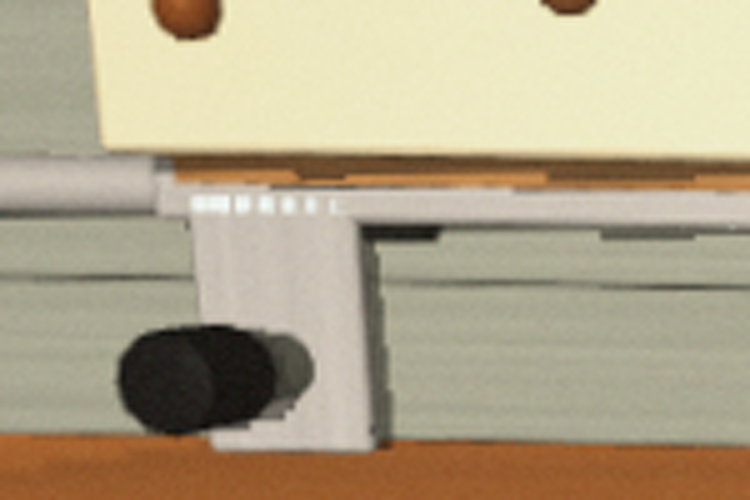

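View pics/w1b.png

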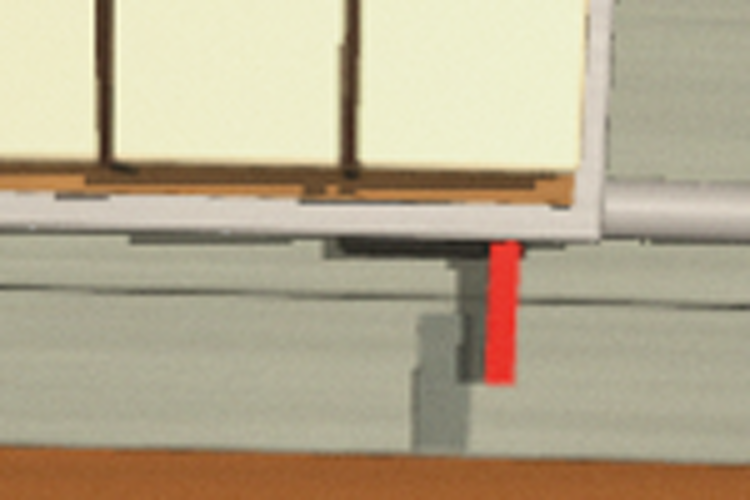

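```bash
cat > m1.py <<'E'
from h import *
s=dict(tcp_pos=[440.17321797,140.6015612,259.96377929],eef_rot=None)
s['eef_rot']=bot.read_state()['eef_rot']
def show(t,P): print(t); print(P.round(1).tolist())
C=onplane('wrist',[(131,120),(366,123.6),(271.4,122),(319.4,123.2),(270,3),(322,3)],70,s);show('FL FR L R Lb Rb',C)
show('handle top z85',onplane('wrist',[(143.2,166)],85,s))
for z in (6,15,25): show('blue,ptr %d'%z,onplane('wrist',[(522,185.5),(524,159),(349.5,166.5),(351,138)],z,s))
for n,b,p in [('scene',[(332.4,230.8)],[(378.3,266.8)]),('side',[(303,268)],[(298.2,222.3)])]:
    for nm,q,w in [('b',b,(522,185.5)),('p',p,(349.5,166.5))]:
        o1,d1=rays('wrist',[w],s);o2,d2=rays(n,q)
        t=np.linalg.lstsq(np.c_[d1[0],-d2[0]],o2-o1,rcond=None)[0];print(n,nm,o1+d1[0]*t[0],o2+d2[0]*t[1])
E
python3 m1.py
```

```text
FL FR L R Lb Rb
[[534.3, 319.7, 70.0], [530.0, 100.8, 70.0], [531.3, 188.2, 70.0], [530.3, 143.8, 70.0], [630.0, 186.3, 70.0], [629.9, 141.5, 70.0]]
handle top z85
[[492.9, 306.0, 85.0]]
blue,ptr 6
[[466.3, -90.2, 6.0], [496.4, -88.1, 6.0], [486.4, 110.5, 6.0], [517.4, 109.5, 6.0]]
blue,ptr 15
[[467.4, -85.2, 15.0], [496.8, -83.1, 15.0], [487.0, 111.2, 15.0], [517.4, 110.2, 15.0]]
blue,ptr 25
[[468.6, -79.6, 25.0], [497.2, -77.5, 25.0], [487.7, 111.9, 25.0], [517.3, 111.0, 25.0]]
scene b [464.73557523 -97.54418973  -7.12300949] [464.78679864 -97.68481841  -7.05035019]
scene p [487.24316276 111.44124267  18.25119924] [487.62822102 110.94196243  18.26048779]
side b [466.63912102 -88.6106116    8.82554803] [466.81249133 -88.64292759   8.82295715]
side p [487.85134665 112.07045251  26.86027588] [488.42105928 111.95652357  26.82835552]
```

```bash
cat >> h.py <<'E'
YAW=np.radians(-1.1)
def down(yaw): return (R.from_euler('z',yaw)*R.from_quat([1,0,0,0])).as_quat()
RX=np.array([np.cos(YAW),np.sin(YAW),0]);RY=np.array([-np.sin(YAW),np.cos(YAW),0])
E
python3 - <<'E'
from h import *
q=down(YAW)
bot.move_ptp([492,306,150],q)
bot.line_to([492,306,52],120)
bot.move_gripper(10,15)
s=bot.read_state();print(s['t'],s['tcp_pos'],s['width'],s['contact_force'])
p=np.array([492,306,52])-RY*200.4
bot.line_to(p,90)
s=bot.read_state();print(s['t'],s['tcp_pos'],s['width'],s['contact_force'])
bot.move_gripper(80)
s=bot.read_state();print(s['t'],s['tcp_pos'],s['width'],s['contact_force'])
bot.line_to(p+[0,0,90],200)
bot.line_to(p+RX*-50+RY*40+[0,0,200],250)
im,s=snap('wrist','w2.png'); print(s['t'],s['tcp_pos'],s['eef_rot'])
np.savez('w2.npz',p=s['tcp_pos'],q=s['eef_rot'])
E
```

```text
4.9583 [492.05725753 306.11119747  52.01351384] 19.565358796367768 [-0.03907622  0.59830406 -0.73999017]
7.3333 [487.26455839 105.40181994  51.97330192] 19.499303359802568 [-8.48779123  8.0076865   4.8553018 ]
8.4417 [488.14843771 105.66453209  51.98858287] 79.80349041926156 [ 0.10922361  0.16613297 -0.57254874]
9.7 [438.35043133 146.6092531  251.26310404] [ 9.99956678e-01 -9.29113472e-03 -5.25151381e-04  2.05149372e-04]
```

View pics/w2.png

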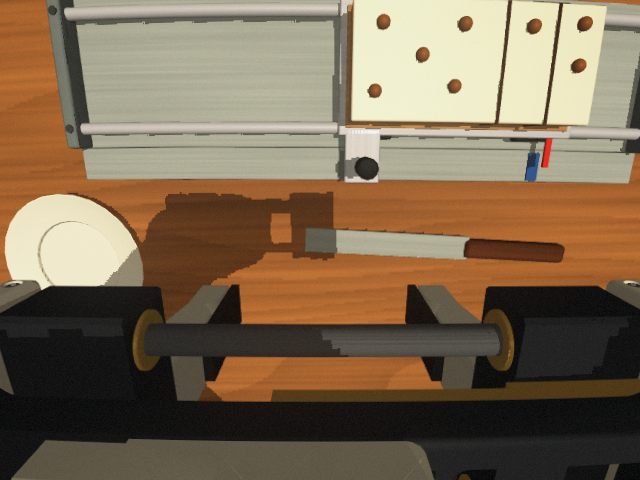

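```bash
python3 - <<'E'
from h import *
a=cv2.imread('pics/w2.png');b,g,r=[a[:,:,i].astype(int) for i in range(3)]
d=np.load('w2.npz');s=dict(tcp_pos=d['p'],eef_rot=d['q'])
for n,m in [('blue',(b>r+40)&(b>g+25)),('red',(r>150)&(g<60)&(b<60))]:
    k,l,st,c=cv2.connectedComponentsWithStats(m.astype('uint8'))
    i=1+st[1:,4].argmax(); ys,xs=np.where(l==i); y=ys.max()
    ft=(xs[ys>=y-2].mean(),y+.5);bk=(xs[ys<=ys.min()+2].mean(),ys.min()-.5)
    for z in ([6,9] if n=='blue' else [19,22,25]):
        P=onplane('wrist',[ft,bk],z,s);print(n,z,ft,P.round(1).tolist(),(P@RY).round(1))
cv2.imwrite('pics/w2a.png',cv2.resize(a[90:190,490:640],None,fx=5,fy=5,interpolation=cv2.INTER_CUBIC))
E
```

```text
blue 6 (np.float64(530.6296296296297), np.float64(180.5)) [[466.5, -89.2, 6.0], [497.4, -92.9, 6.0]] [-80.2 -83.3]
blue 9 (np.float64(530.6296296296297), np.float64(180.5)) [[466.9, -87.5, 9.0], [497.5, -91.1, 9.0]] [-78.5 -81.6]
red 19 (np.float64(544.8571428571429), np.float64(166.5)) [[483.0, -95.6, 19.0], [512.5, -95.5, 19.0]] [-86.3 -85.7]
red 22 (np.float64(544.8571428571429), np.float64(166.5)) [[483.3, -93.7, 22.0], [512.5, -93.7, 22.0]] [-84.4 -83.8]
red 25 (np.float64(544.8571428571429), np.float64(166.5)) [[483.5, -91.9, 25.0], [512.5, -91.8, 25.0]] [-82.6 -82. ]
```

View pics/w2a.png

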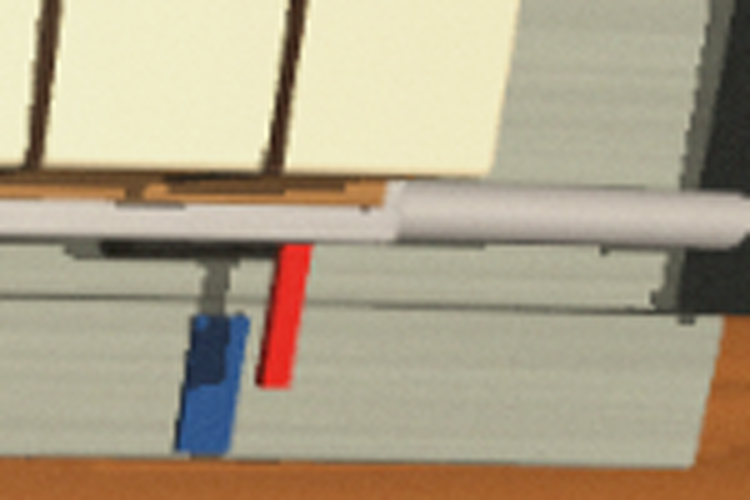

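```bash
python3 - <<'E'
from h import *
bot.line_to([420,-85,250],300)
bot.pause(0.2)
s=bot.read_state(); im=bot.camera('wrist'); cv2.imwrite('pics/w3.png',im[:,:,::-1]); a=im[:,:,::-1]
np.savez('w3.npz',p=s['tcp_pos'],q=s['eef_rot']);print(s['t'],s['tcp_pos'])
b,g,r=[a[:,:,i].astype(int) for i in range(3)]
for n,m in [('blue',(b>r+20)&(b>g+15)),('red',(r>150)&(g<60)&(b<60))]:
    k,l,st,c=cv2.connectedComponentsWithStats(m.astype('uint8'))
    i=1+st[1:,4].argmax(); ys,xs=np.where(l==i); y=ys.max()
    ft=(xs[(ys>=y-3)].mean(),y+.5)
    for z in ([6,9] if n=='blue' else [19,25]):
        P=onplane('wrist',[ft],z,s);print(n,z,ft,P.round(1).tolist(),(P@RY).round(1))
cv2.imwrite('pics/w3a.png',cv2.resize(a[90:210,250:400],None,fx=5,fy=5,interpolation=cv2.INTER_CUBIC))
E
```

```text
10.875 [420.1799361  -84.10902005 249.8938386 ]
blue 6 (np.float64(324.0), np.float64(166.5)) [[467.0, -86.2, 6.0]] [-77.2]
blue 9 (np.float64(324.0), np.float64(166.5)) [[467.2, -86.2, 9.0]] [-77.2]
red 19 (np.float64(326.5625), np.float64(151.5)) [[483.4, -89.1, 19.0]] [-79.8]
red 25 (np.float64(326.5625), np.float64(151.5)) [[483.6, -89.1, 25.0]] [-79.8]
```

View pics/w3a.png

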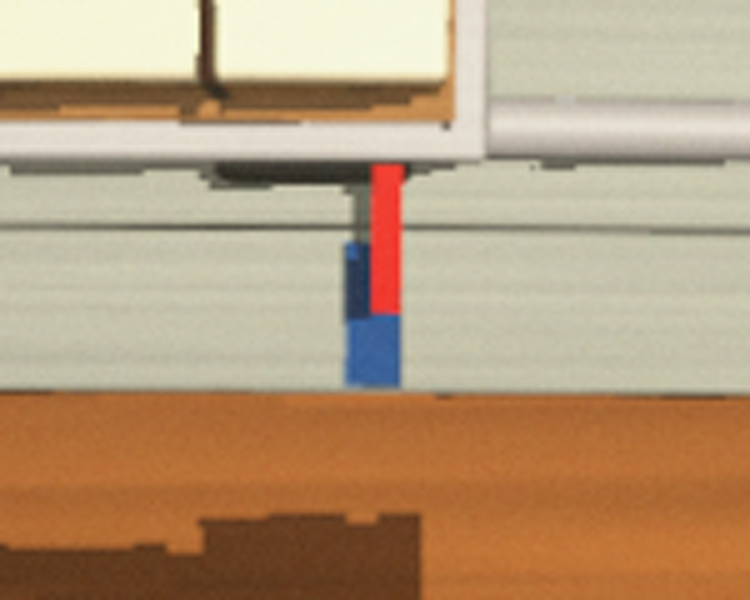

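View pics/w3.png

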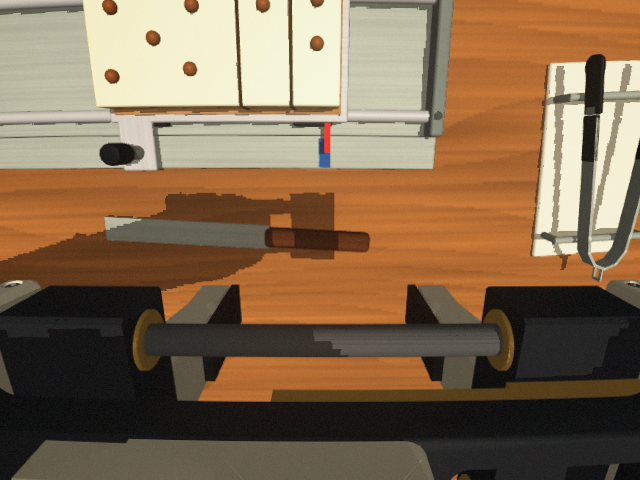

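The pointer reads about 2.6 mm past the mark. That's inside the catch, but I'll nudge it back towards the centre before going for the tongs.

```bash
sed -i 's/radians(-1.1)/radians(-1.25)/' h.py; python3 - <<'E'
from h import *
q=down(YAW)
bot.move_ptp([487.3,105.4,130],q)
bot.line_to([487.3,105.4,52],150)
bot.move_gripper(10,15)
s=bot.read_state();print(s['t'],s['tcp_pos'],s['width'],s['contact_force'])
bot.line_to([487.36,108.2,52],20)
bot.pause(0.2)
s=bot.read_state();print(s['t'],s['tcp_pos'],s['width'],s['contact_force'])
bot.move_gripper(60)
bot.line_to([487.3,108,130],250)
bot.line_to([420,-60,250],350)
bot.pause(0.1)
s=bot.read_state(); im=bot.camera('wrist'); cv2.imwrite('pics/w4.png',im[:,:,::-1]); a=im[:,:,::-1]
np.savez('w4.npz',p=s['tcp_pos'],q=s['eef_rot']);print(s['t'],s['tcp_pos'])
b,g,r=[a[:,:,i].astype(int) for i in range(3)]
for n,m in [('blue',(b>r+20)&(b>g+15)),('red',(r>150)&(g<60)&(b<60))]:
    k,l,st,c=cv2.connectedComponentsWithStats(m.astype('uint8'))
    i=1+st[1:,4].argmax(); ys,xs=np.where(l==i); y=ys.max()
    ft=(xs[(ys>=y-3)].mean(),y+.5)
    for z in ([7,9] if n=='blue' else [19,23]):
        P=onplane('wrist',[ft],z,s);print(n,z,ft,P.round(1).tolist(),(P@RY).round(1))
cv2.imwrite('pics/w4a.png',cv2.resize(a[0:120,210:370],None,fx=5,fy=5,interpolation=cv2.INTER_CUBIC))
E
```

```text
13.5 [487.30945035 105.57302768  51.95314869] 19.437509224251706 [-0.49718355  1.93867001 -0.27256817]
13.9917 [487.37458949 108.33869499  51.95831065] 19.76288094589803 [ 0.03027872  1.5458568  -1.96266112]
16.175 [419.57941582 -59.68132335 248.7588758 ]
blue 7 (np.float64(346.1162790697674), np.float64(165.5)) [[466.6, -86.3, 7.0]] [-76.1]
blue 9 (np.float64(346.1162790697674), np.float64(165.5)) [[466.7, -86.1, 9.0]] [-75.9]
red 19 (np.float64(346.14285714285717), np.float64(143.5)) [[490.1, -85.6, 19.0]] [-74.9]
red 23 (np.float64(346.14285714285717), np.float64(143.5)) [[490.1, -85.4, 23.0]] [-74.7]
```

View pics/w4.png

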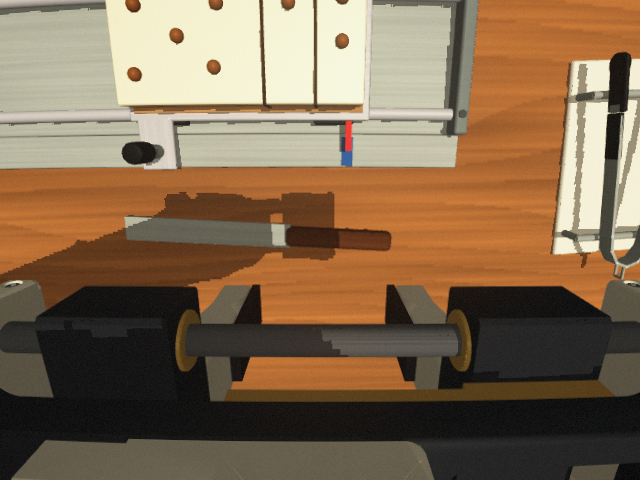

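View pics/w4a.png

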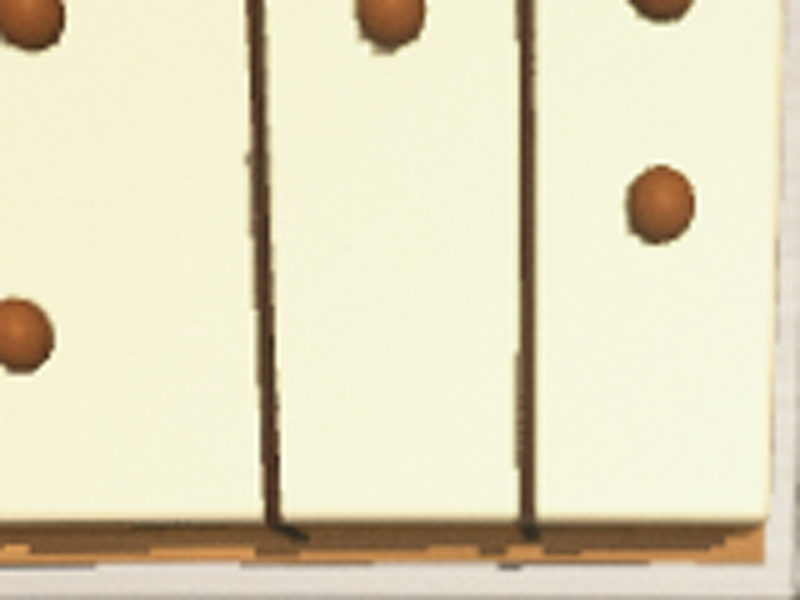

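```bash
python3 - <<'E'
from h import *
print('bottle base',onplane('scene',[(253,158),(252,161)],0).round(0).tolist(),'cap',onplane('scene',[(248,117)],168).round(0).tolist(),onplane('side',[(325,362)],165).round(0).tolist())
print('ramekin',onplane('scene',[(215,218)],40).round(0).tolist())
d=np.load('w4.npz');s=dict(tcp_pos=d['p'],eef_rot=d['q'])
L=onplane('wrist',[(264.4,104),(315.6,104.3),(261.2,0),(315,0)],70,s);print(L.round(1).tolist(),np.degrees(np.arctan2((L[2:]-L[:2])[:,1],(L[2:]-L[:2])[:,0])))
print((L[0]-L[1])@RY)
bot.move_ptp([405,-380,240],down(0.03))
bot.pause(0.1)
s=bot.read_state(); im=bot.camera('wrist'); cv2.imwrite('pics/w5.png',im[:,:,::-1])
np.savez('w5.npz',p=s['tcp_pos'],q=s['eef_rot']);print(s['t'],s['tcp_pos'])
E
```

```text
bottle base [[424.0, -562.0, 0.0], [437.0, -549.0, 0.0]] cap [[429.0, -558.0, 168.0]] [[419.0, -579.0, 165.0]]
ramekin [[722.0, -330.0, 40.0]]
[[526.2, -10.4, 70.0], [524.9, -55.6, 70.0], [608.6, -12.5, 70.0], [607.4, -57.2, 70.0]] [-1.46276511 -1.09824965]
45.230147516131716
17.5417 [ 405.6926952  -378.92047825  240.27479821]
```

View pics/w5.png

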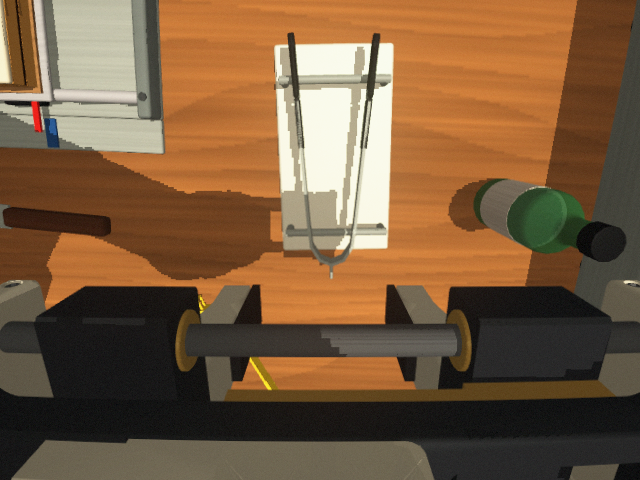

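```bash
python3 - <<'E'
import cv2
a=cv2.imread('pics/w5.png')
cv2.imwrite('pics/w5a.png',cv2.resize(a[20:165,265:405],None,fx=4,fy=4,interpolation=cv2.INTER_CUBIC))
cv2.imwrite('pics/w5b.png',cv2.resize(a[150:290,265:405],None,fx=4,fy=4,interpolation=cv2.INTER_CUBIC))
E
```

```text
(no output)
```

View pics/w5a.png

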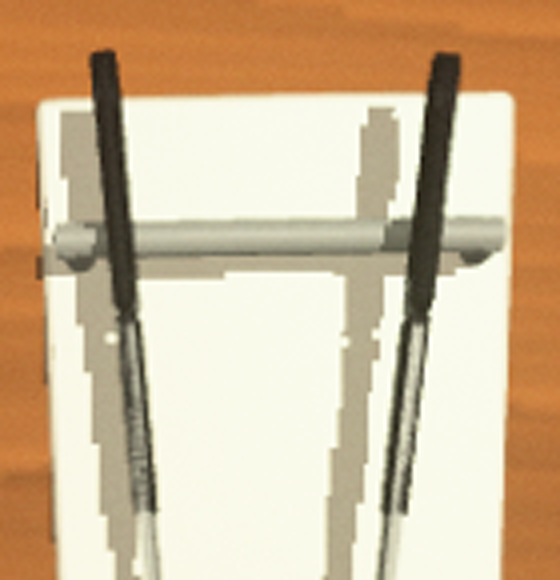

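View pics/w5b.png

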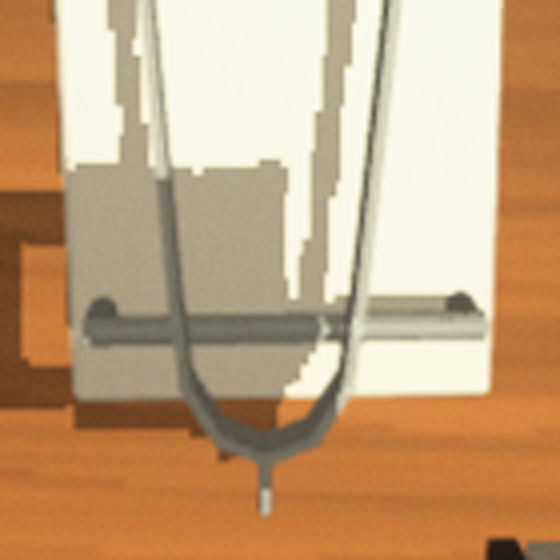

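```bash
python3 - <<'E'
from h import *
d=np.load('w5.npz');s=dict(tcp_pos=d['p'],eef_rot=d['q'])
px=np.array([(103,52),(447,55),(126,315),(416,318),(145,512),(394,512)])/4+[265,20]
P=onplane('wrist',px,[56,56,52,52,52,52],s);print(P.round(1).tolist())
B=onplane('wrist',np.array([(265,452)])/4+[265,150],52,s);print('bow',B.round(1))
m=[(P[i]+P[i+1])/2 for i in (0,2,4)];print(np.round(m,1).tolist(),[np.linalg.norm(P[i]-P[i+1]) for i in(0,2,4)])
a=m[0]-B[0];print('axis deg',np.degrees(np.arctan2(a[1],a[0])),np.linalg.norm(a[:2]))
for i in (0,2,4):
    v=P[i+1]-P[i];print('perp deg',np.degrees(np.arctan2(v[0],-v[1])))
u=a/np.hypot(a[0],a[1]);print('grip',m[0]-75*u,'pad mid',(m[1]+m[2])/2)
# rest
r=np.array([(40,103),(512,95)])/4+[265,20];print(onplane('wrist',r,6,s).round(1).tolist())
E
```

```text
[[569.4, -346.0, 56.0], [571.3, -420.0, 56.0], [516.3, -351.5, 52.0], [517.8, -417.2, 52.0], [473.0, -356.6, 52.0], [474.9, -414.8, 52.0]]
bow [[ 360.3 -389.1   52. ]]
[[570.4, -383.0, 56.0], [517.0, -384.4, 52.0], [473.9, -385.7, 52.0]] [np.float64(74.04922591635328), np.float64(65.67836257487372), np.float64(58.233264138377294)]
axis deg 1.6415548637448327 210.19569808230892
perp deg 1.507467478854812
perp deg 1.3690502572049401
perp deg 1.9072982610530689
grip [ 495.40003168 -385.18430831   54.57275861] pad mid [ 495.48078806 -385.02464777   52.        ]
[[570.3, -326.1, 6.0], [576.1, -443.2, 6.0]]
```

```bash
python3 - <<'E'
from h import *
q=down(np.radians(1.6))
bot.move_gripper(88)
bot.move_ptp([495.4,-385.1,130],q)
bot.line_to([495.4,-385.1,24.5],100)
s=bot.read_state();print(s['t'],s['tcp_pos'],s['width'],s['contact_force'])
bot.move_gripper(50,30)
bot.pause(0.2)
s=bot.read_state();print(s['t'],s['tcp_pos'],s['width'],s['contact_force'],s['moment'])
im,s=snap('wrist','w6.png')
E
```

```text
20.125 [ 495.90076088 -385.3342148    25.22406061] 87.65026567034808 [ 0.09364888 -0.04330257  0.37047242]
21.15 [ 495.72673891 -385.21558557   24.75696776] 50.32665503245221 [1.76720145 0.07035056 3.80940904] [ 0.11609121 -0.43696559 -0.06560141]
```

View pics/w6.png

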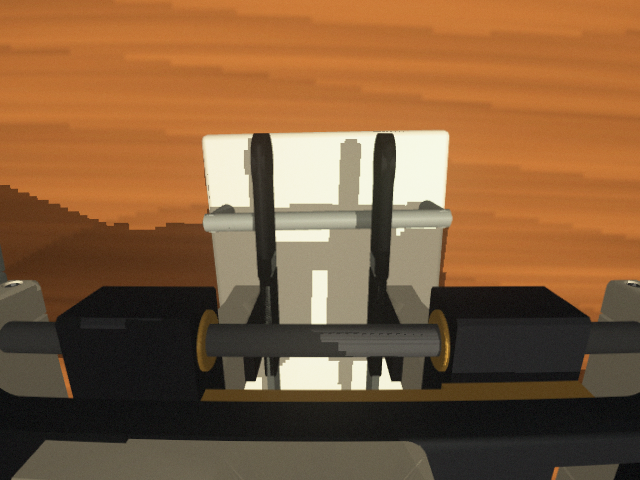

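Both arms are now parallel between the fingers, with tip fronts at about (261,134) and (384,134). Next I'll lift, measure the gap, and move across.

```bash
python3 - <<'E'
from h import *
bot.line_to([495.4,-385.1,110],120)
bot.pause(0.3)
im,s=snap('wrist','w7.png'); print(s['t'],s['tcp_pos'],s['width'],s['contact_force'],s['moment'])
np.savez('w7.npz',p=s['tcp_pos'],q=s['eef_rot'])
snap('side','s7.png')
a=cv2.imread('pics/w7.png');cv2.imwrite('pics/w7a.png',cv2.resize(a[110:270,230:420],None,fx=4,fy=4,interpolation=cv2.INTER_CUBIC))
b=cv2.imread('pics/s7.png');cv2.imwrite('pics/s7a.png',cv2.resize(b[200:400,250:450],None,fx=3,fy=3,interpolation=cv2.INTER_CUBIC))
E
```

```text
22.3667 [ 495.15943291 -384.97372536  109.36862911] 49.99702114349211 [ 0.33721379 -0.63681294 -1.0157347 ] [-0.04471467 -0.02014455  0.01604958]
```

View pics/w7a.png

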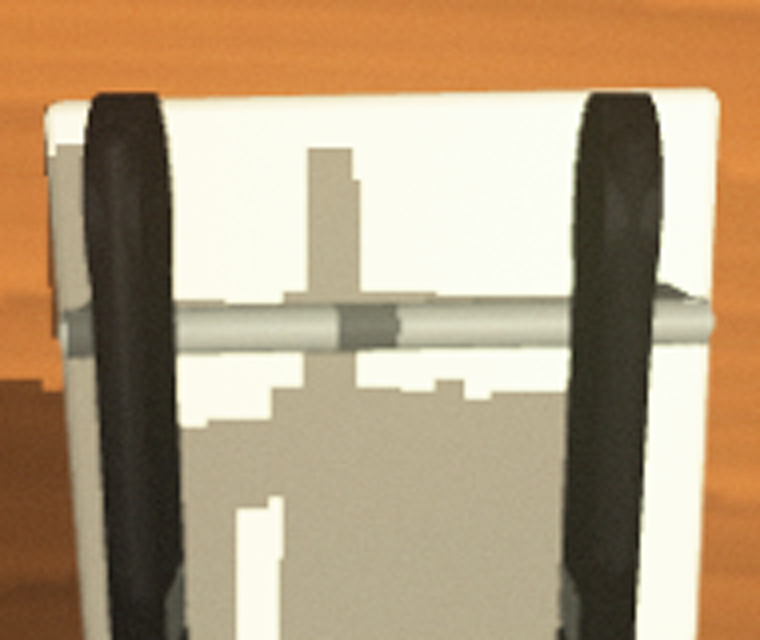

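View pics/s7a.png

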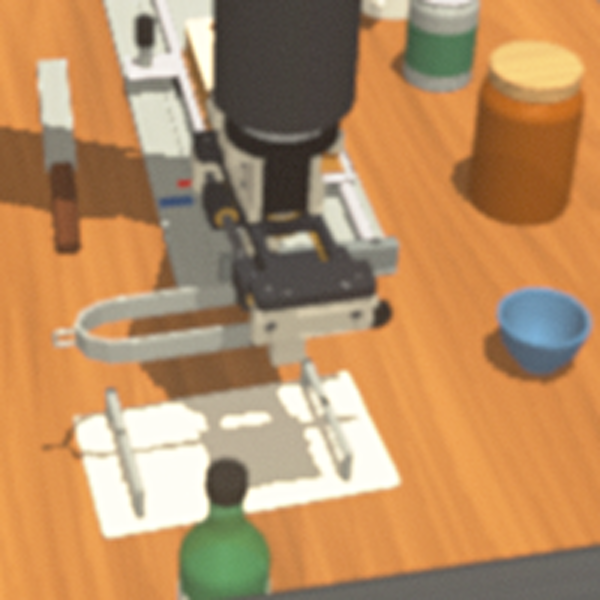

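```bash
python3 - <<'E'
from h import *
d=np.load('w7.npz');s=dict(tcp_pos=d['p'],eef_rot=d['q'])
Tt=np.eye(4);Tt[:3,:3]=R.from_quat(s['eef_rot']).as_matrix();Tt[:3,3]=s['tcp_pos']
zt=s['tcp_pos'][2]+9.5+22
for z in (zt-3,zt,zt+3):
    P=onplane('wrist',[(261.5,133.5),(384.8,133.2)],z,s);g=np.linalg.norm(P[0]-P[1])
    print(z,P.round(1).tolist(),g, (P.mean(0)-s['tcp_pos'])@Tt[:3,:3])
E
```

```text
137.8686291071684 [[572.0, -361.5, 137.9], [573.3, -404.3, 137.9]] 42.75281390804319 [ 77.49523587   0.0909064  -28.57532657]
140.8686291071684 [[572.0, -362.0, 140.9], [573.3, -403.8, 140.9]] 41.76328517801674 [ 77.44437819   0.08866498 -31.57527789]
143.8686291071684 [[571.9, -362.5, 143.9], [573.2, -403.3, 143.9]] 40.77375644799023 [ 77.39352051   0.08642356 -34.57522921]
```

```bash
python3 - <<'E'
from h import *
q=down(YAW)
mid=np.array([526,-32.9,0]); t=mid-52*RX
bot.line_to([490,-330,160],150)
bot.line_to(t+[0,0,160],200,ori=q)
bot.move_gripper(50.6)
bot.line_to(t+[0,0,88],100)
bot.pause(0.3)
im,s=snap('wrist','w8.png'); print(s['t'],s['tcp_pos'],s['width'],s['contact_force'],s['moment'])
np.savez('w8.npz',p=s['tcp_pos'],q=s['eef_rot'],f=s['contact_force'])
snap('side','s8.png');snap('scene','c8.png')
a=cv2.imread('pics/w8.png');cv2.imwrite('pics/w8a.png',cv2.resize(a[0:190,220:430],None,fx=3.8,fy=3.1,interpolation=cv2.INTER_CUBIC))
b=cv2.imread('pics/s8.png');cv2.imwrite('pics/s8a.png',cv2.resize(b[170:320,240:400],None,fx=4,fy=4,interpolation=cv2.INTER_CUBIC))
E
```

```text
26.1417 [474.26296352 -31.70110334  88.43123146] 50.72237686299926 [-0.08360116  0.71406122 -0.54640812] [-0.01658551 -0.0424152   0.00896139]
```

View pics/w8.png

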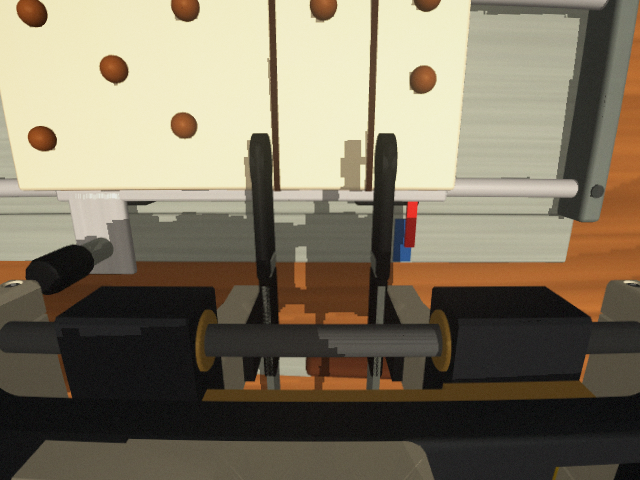

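View pics/w8a.png

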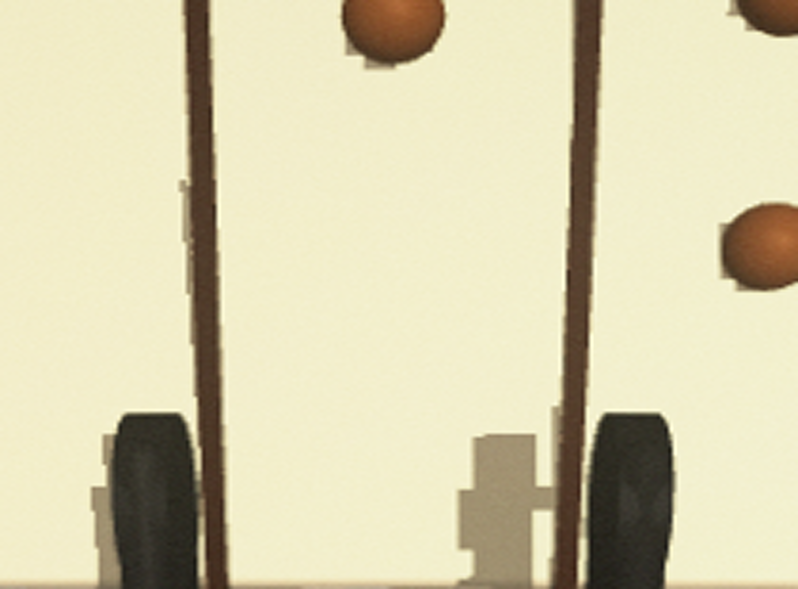

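View pics/s8a.png

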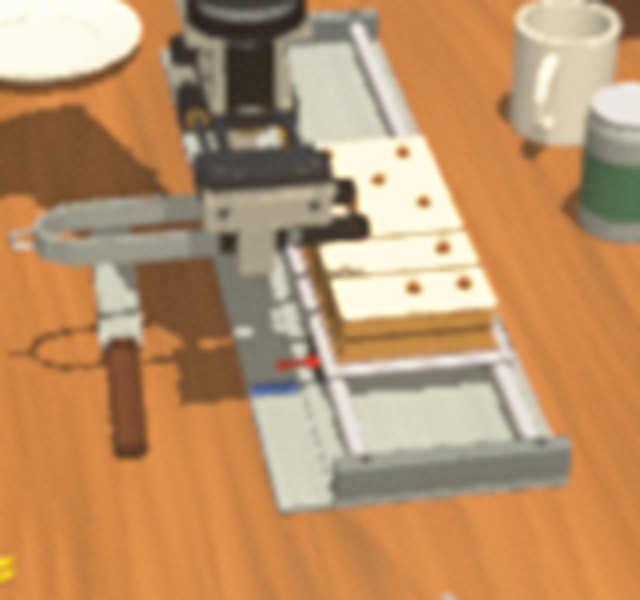

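View pics/c8.png

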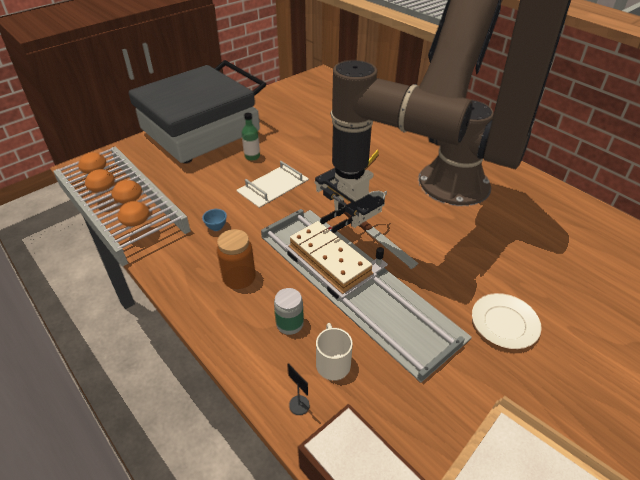

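```bash
python3 - <<'E'
from h import *
d=np.load('w8.npz');s=dict(tcp_pos=d['p'],eef_rot=d['q'])
L=onplane('wrist',[(277.1,188.7),(368.9,188.7),(271.8,0),(375.3,0)],70,s);print(L.round(1).tolist())
dl=(L[2:]-L[:2]).mean(0);yaw=np.arctan2(dl[1],dl[0]);print('yaw',np.degrees(yaw),'line gap',(L[0]-L[1])@RY)
for z in (118,120.2,122):
    P=onplane('wrist',[(260,133.5),(386.3,133.2)],z,s)
    ux=np.array([np.cos(yaw),np.sin(yaw),0]);uy=np.array([-ux[1],ux[0],0])
    print(z,P.round(1).tolist(),(P[0]-P[1])@uy,'L',(P[0]-L[0])@ux,(P[0]-L[0])@uy,'R',(P[1]-L[1])@ux,(P[1]-L[1])@uy)
E
```

```text
[[526.9, -10.4, 70.0], [525.9, -55.5, 70.0], [609.4, -12.3, 70.0], [608.4, -57.5, 70.0]]
yaw -1.3590684942102942 line gap 45.090356021823226
118 [[552.1, -11.8, 118.0], [551.3, -55.2, 118.0]] 43.48237482989258 L 25.276448020287333 -0.7754509473544942 R 25.37137827009278 0.8323646047111172
120.2 [[552.1, -12.1, 120.2], [551.3, -54.9, 120.2]] 42.73900477248433 L 25.239096493822515 -1.1462156630164242 R 25.33018254275213 1.2049699464574348
122 [[552.0, -12.4, 122.0], [551.2, -54.6, 122.0]] 42.13079290733213 L 25.208536153987602 -1.449568612194365 R 25.296476947655265 1.5098288624316962
```

Tips are centred on the lines, about 1 mm off laterally, and 25 mm in from the front edge. I'll lower them in small steps and watch the force.

```bash
python3 - <<'E'
from h import *
mid=np.array([526,-32.9,0]); t=mid-52*RX
f0=None
for z in (86,84,82.5,81.5,80.7,80,79.4):
    bot.line_to(t+[0,0,z],15); bot.pause(0.25)
    s=bot.read_state(); print(s['t'],z,s['tcp_pos'].round(2),s['contact_force'].round(2),s['moment'].round(3),round(s['width'],2))
    if f0 is None: f0=s
    df=s['contact_force'][2]-f0['contact_force'][2]; dm=s['moment']-f0['moment']
    if abs(df)>1 or abs(dm[1])>.1: print('contact');break
bot.pause(0.3)
im,s=snap('wrist','w9.png');np.savez('w9.npz',p=s['tcp_pos'],q=s['eef_rot'])
snap('side','s9.png')
a=cv2.imread('pics/w9.png');cv2.imwrite('pics/w9a.png',cv2.resize(a[0:190,220:430],None,fx=3.8,fy=3.1,interpolation=cv2.INTER_CUBIC))
b=cv2.imread('pics/s9.png');cv2.imwrite('pics/s9a.png',cv2.resize(b[170:320,240:400],None,fx=4,fy=4,interpolation=cv2.INTER_CUBIC))
E
```

```text
26.825 86 [474.04 -31.75  86.01] [ 0.27 -0.33 -1.34] [-0.019  0.077 -0.009] 51.05
27.3583 84 [474.03 -31.77  84.03] [ 0.12 -0.06 -1.17] [0.003 0.003 0.04 ] 51.02
27.8583 82.5 [474.03 -31.76  82.5 ] [-0.09  0.13 -0.31] [-0.111 -0.016 -0.017] 51.1
contact
```

View pics/w9a.png

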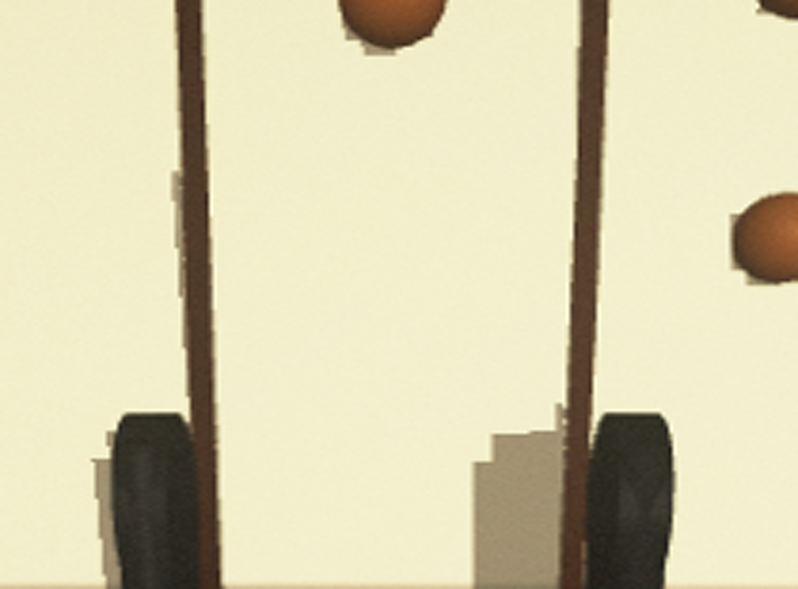

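View pics/s9a.png

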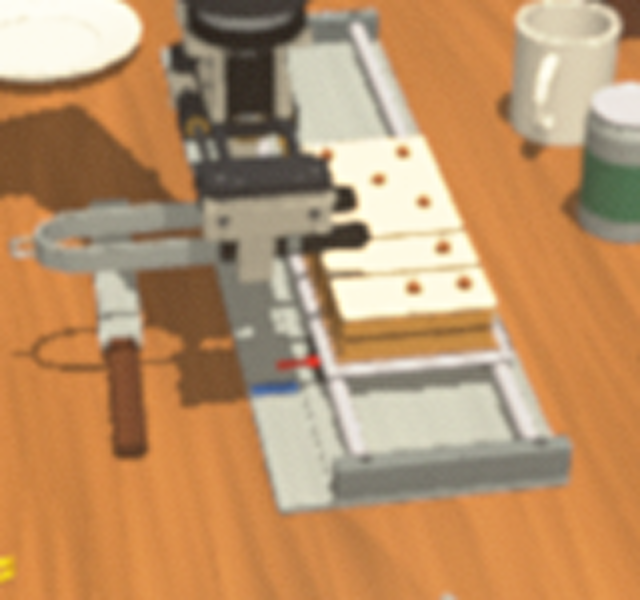

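View pics/w9.png

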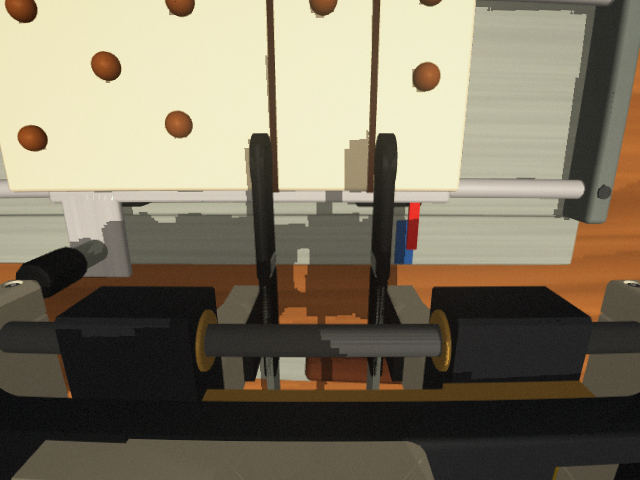

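The force noise is about 1 N, so that trigger was spurious. The shadow also shows the tips still slightly above the icing. I'll continue with averaged force readings.

```bash
python3 - <<'E'
from h import *
mid=np.array([526,-32.9,0]); t=mid-52*RX
def avg():
    F=[];M=[]
    for _ in range(10):
        bot.pause(0.03); s=bot.read_state();F.append(s['contact_force']);M.append(s['moment'])
    return np.mean(F,0),np.mean(M,0),s
f0,m0,s=avg(); print(f0.round(2),m0.round(3))
for z in (81.5,80.8,80.2,79.6,79.0):
    bot.line_to(t+[0,0,z],15); bot.pause(0.15)
    f,m,s=avg(); print(s['t'],z,s['tcp_pos'].round(2),(f-f0).round(2),(m-m0).round(3),round(s['width'],2))
    if (f-f0)[2]>0.8 or abs((m-m0)[1])>.07: print('contact');break
im,s=snap('wrist','w10.png');np.savez('w10.npz',p=s['tcp_pos'],q=s['eef_rot'])
snap('side','s10.png')
a=cv2.imread('pics/w10.png');cv2.imwrite('pics/w10a.png',cv2.resize(a[0:190,220:430],None,fx=3.8,fy=3.1,interpolation=cv2.INTER_CUBIC))
E
```

```text
[ 0.18  0.33 -1.04] [-0.065  0.009  0.026]
29.325 81.5 [474.01 -31.8   81.51] [-0.09 -0.26  0.14] [ 0.02  -0.002 -0.018] 50.64
30.0583 80.8 [474.03 -31.75  80.81] [-0.19 -0.51 -0.11] [ 0.037 -0.    -0.035] 50.78
30.7917 80.2 [474.02 -31.75  80.2 ] [-0.21 -0.62 -0.18] [ 0.043 -0.014 -0.031] 51.1
31.525 79.6 [474.05 -31.75  79.62] [-0.2  -0.16 -0.01] [ 0.035 -0.016 -0.019] 51.04
32.2583 79.0 [474.02 -31.77  79.01] [-0.21 -0.28 -0.03] [ 0.019 -0.018 -0.026] 50.52
```

View pics/w10a.png

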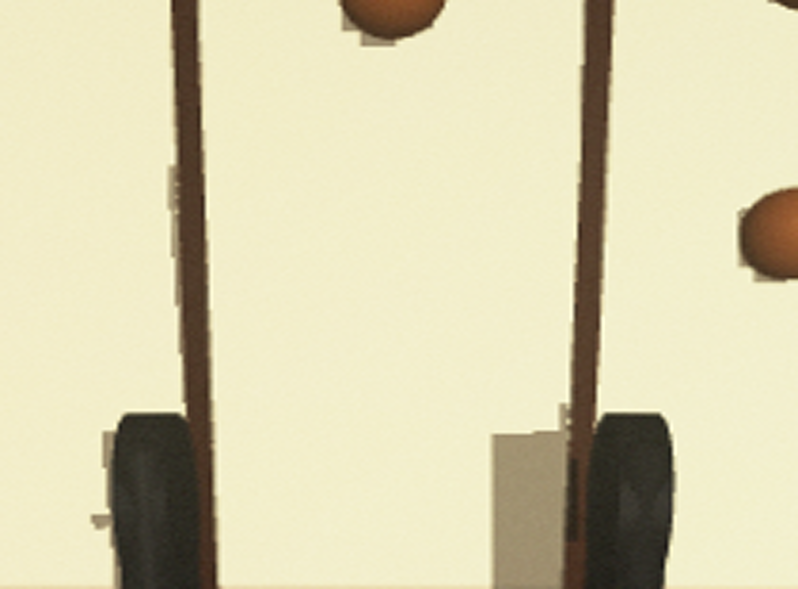

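No contact yet, and I see why. The underside is 9.3 mm above the TCP, so touch-down is at a TCP height of about 60.7 mm, not 80. The shadow offset agrees. At that height the fingers hang in front of the cake with 40 mm clearance and nothing below them, so I'll continue.

```bash
python3 - <<'E'
from h import *
mid=np.array([526,-32.9,0]); t=mid-52*RX
def avg():
    F=[];M=[]
    for _ in range(10):
        bot.pause(0.03); s=bot.read_state();F.append(s['contact_force']);M.append(s['moment'])
    return np.mean(F,0),np.mean(M,0),s
f0,m0,s=avg(); print(f0.round(2),m0.round(3))
bot.line_to(t+[0,0,66],25)
for z in (64,63,62.2,61.6,61.0,60.4):
    bot.line_to(t+[0,0,z],15); bot.pause(0.15)
    f,m,s=avg(); print(s['t'],z,s['tcp_pos'].round(2),(f-f0).round(2),(m-m0).round(3),round(s['width'],2))
    if (f-f0)[2]>0.8 or abs((m-m0)[1])>.07: print('contact');break
im,s=snap('wrist','w11.png');np.savez('w11.npz',p=s['tcp_pos'],q=s['eef_rot'])
snap('side','s11.png')
a=cv2.imread('pics/w11.png');cv2.imwrite('pics/w11a.png',cv2.resize(a[0:190,220:430],None,fx=3.8,fy=3.1,interpolation=cv2.INTER_CUBIC))
b=cv2.imread('pics/s11.png');cv2.imwrite('pics/s11a.png',cv2.resize(b[170:320,240:400],None,fx=4,fy=4,interpolation=cv2.INTER_CUBIC))
E
```

```text
[-0.22  0.01 -1.18] [-0.026  0.    -0.012]
34.125 64 [474.07 -31.76  64.04] [ 0.39 -0.23 -0.04] [-0.016  0.002  0.034] 50.55
34.8583 63 [474.01 -31.76  63.  ] [ 0.08 -0.07  0.1 ] [-0.027  0.001  0.025] 50.72
35.5917 62.2 [474.02 -31.78  62.21] [ 0.06 -0.18  0.35] [-0.007  0.002  0.028] 50.9
36.325 61.6 [474.   -31.77  61.59] [ 0.25  0.15 -0.23] [-0.017 -0.01   0.02 ] 50.8
37.0583 61.0 [473.97 -31.78  60.98] [ 0.15  0.25 -0.22] [-0.023 -0.012  0.005] 50.86
37.7917 60.4 [474.06 -31.77  60.43] [0.15 0.09 0.86] [ 0.007 -0.017  0.022] 50.67
contact
```

View pics/w11a.png

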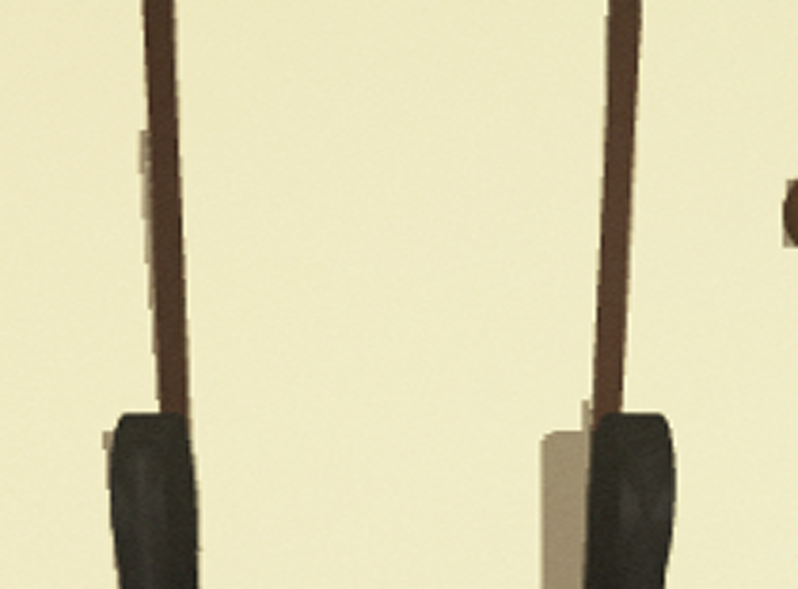

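View pics/s11a.png

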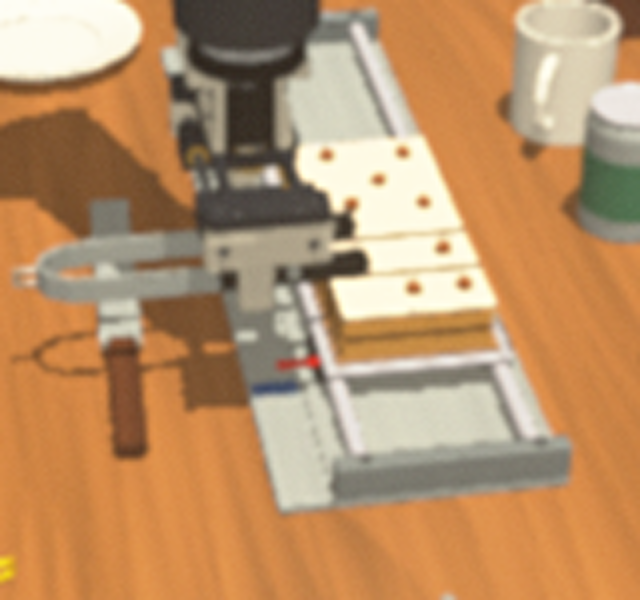

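View pics/w11.png

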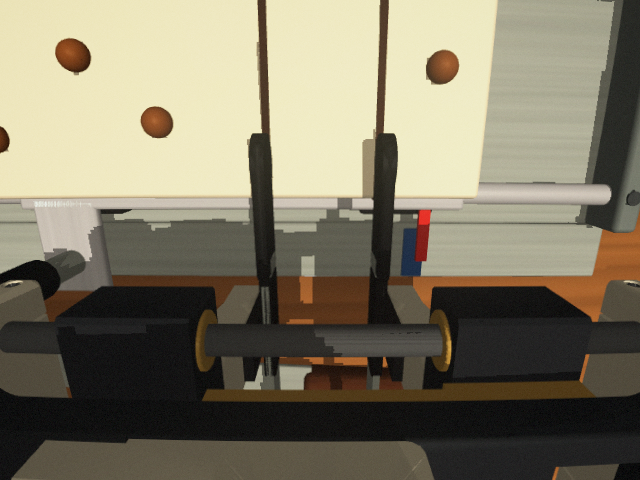

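```bash
python3 - <<'E'
from h import *
d=np.load('w11.npz');s=dict(tcp_pos=d['p'],eef_rot=d['q'])
L=onplane('wrist',[(265.5,130.6),(380,130.6),(261.3,0),(384.7,0)],70,s);print(L.round(1).tolist())
F=onplane('wrist',[(320,196)],70,s);print('front',F.round(1))
P=onplane('wrist',[(259.7,133.5),(386.8,133.2)],92,s);print(P.round(1).tolist())
uy=RY;print('gap',(P[0]-P[1])@uy,'L',(P[0]-L[0])@uy,'R',(P[1]-L[1])@uy,'in',(P-F)@RX)
B=onplane('wrist',[(412,275)],8,s);Q=onplane('wrist',[(422,261)],21,s);print('blue',B,B@uy,'ptr',Q,Q@uy)
f=bot.read_state();print(f['t'],np.abs(f['qvel']).max(),f['width'])
E
```

```text
[[553.4, -10.7, 70.0], [552.4, -56.2, 70.0], [599.8, -11.9, 70.0], [598.8, -57.2, 70.0]]
front [[526.8 -31.8  70. ]]
[[551.9, -12.1, 92.0], [551.1, -55.1, 92.0]]
gap 43.058685236409595 L -1.3637858836524375 R 1.0113115085962572 in [24.62548532 24.76505263]
blue [[466.52620386 -87.73518712   8.        ]] [-77.53709301] ptr [[480.24063659 -89.81345651  21.        ]] [-79.31568907]
37.8917 0.0009986385379513272 50.731413808029274
```

```bash
python3 - <<'E'
from h import *
bot.pause(0.5); s=bot.read_state(); print(s['t'],s['tcp_pos'],s['width'],s['contact_force'])
print(bot.close_job())
E
```

```text
38.3917 [474.0457204  -31.76873416  60.40235329] 50.784639690096625 [ 0.26248533 -0.23323784 -0.39784977]
the job is handed in; nothing more can be done
None
```

The job is handed in at 38.4 s. The cake is in the cutting-station catch, and the tongs are held squeezed with their tips resting lightly along the two portion lines. No verdict was reported.

**Carriage:** I gripped the handle and slid the carriage to the mark. It first read about 2.6 mm past, so I nudged it back. The overhead check then read about 1 mm off the mark. The last, more oblique view read just under 2 mm off; both are inside the 5 mm limit.

**Tongs and tips (limits in brackets):**
- **Sideways:** the left and right tips are 1.4 mm and 1.0 mm inside their lines (6 mm).
- **Depth:** both tips are about 25 mm in from the front edge (6 to 65 mm).
- **Angle:** I set the tongs to the rail's direction (-1.25°), and the lines measured about -1.36° (8°). They looked level in the pictures; I did not measure tilt separately.
- **Contact:** the tips rest on the cake with roughly 1 N, about the same as the force noise (15 N). The fingers stayed in front of the cake.

**Disagreements and errors:**
- **Tip gap:** the wrist camera measured 43 mm. The finger opening of 50.8 mm implies about 46 mm. Both are within 40 to 50 mm, and I did not resolve the difference.
- **Touch-down height:** I first worked it out wrongly as 80 mm at the tool. I caught this when no contact came, and the tips touched down at 60.4 mm.

The other things on the counter looked unmoved in the last pictures, but I did not measure them.

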